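Set the length stop of the strip-cutting jig

TASK

With your fingertips, slowly push the black sliding stop along its rail until its spring pin drops into the notch level with the tall marker post, and leave it latched there. Only push, and gently: do not squeeze or ram the stop or pull up its pin, and leave the things lying around the jig where they are.

Things in the scene. Friction and masses are not known exactly. Their poses are not given: they have to be found in the camera images.
- jig: Fixed jig for cutting strip; place and yaw (to 0.35 rad) vary. Plywood base 170 x 340 mm, 8 mm thick. Origin on the table under the rail's middle; x across the rail (away from the robot), y along it. Aluminium rail 24 mm wide, y -150 to 150 mm, top and end caps 28 mm over the table. On its -x side a steel bed 19 mm high and, at x -95 to -45, y -159 to -91 mm, a wooden cut guide 40 mm high.
- notch0 (a point): First notch: its middle, level with the rail's top (28 mm above the table), at jig y = -35 mm. Each of the three notches is a V groove across the rail, 17 mm wide, 6 mm deep.
- notch1 (a point): Second notch, likewise, at jig y = 20 mm.
- notch2 (a point): Third notch, likewise, at jig y = 75 mm.
- stop (a joint): Travel of the sliding stop towards the jig's +y, 0 to 0.215 m. Its middle is at jig y = -0.105 + value: the notches are at 0.070, 0.125 and 0.180. It starts between 0 and 0.040, so push towards +y, under 0.05 m/s: faster rams it into the notches. It rubs with about 2 N, needs about 10 N to climb out of a notch, and is drawn in over the last few mm to a notch's middle.
- stop_top (a point): Middle of the top of the stop's block, on the pin's axis, 66 mm above the table. The block is black plastic, 52 mm across the rail by 44 mm along it, 31 to 66 mm above the table, with cheeks reaching down beside the rail. From it a steel arm 10 mm thick reaches over the bed to jig x = -86 mm, 24 to 58 mm above the table.
- stop_face (a point): Middle of the flat upright -y end face of the stop's block, 50 mm above the table: the face to push on, 52 mm wide, 31 to 66 mm above the table.
- pin (a joint): Height of the stop's spring pin, m: 0 to -0.0006 while its roller tip rides on the rail's flat top, about -0.0045 when dropped in a notch, above 0 if pulled up. Its knob, a steel button 20 mm across and 16 mm high over the block, has its top 87 mm above the table while riding; it stands 5 mm clear of the block then, under 1 mm when dropped. A spring of about 9 N presses it down.
- post: Tall marker post: plain steel, 16 mm across, 50 mm high, fixed upright beside one of the three notches, 50 mm from the rail's middle on the +x side. Origin at the middle of its foot, 14 mm above the table; axes parallel to the jig's. Which notch it marks varies; the other two have flat plugs 12 mm across, 5 mm high.
- carton: Bystander: closed cardboard carton 70 x 100 x 60 mm, loose beyond the jig; origin at the middle of its underside.
- metalbox: Bystander: open steel device box 55 x 100 x 45 mm, loose beyond the jig; origin at the middle of its underside.
- tape: Bystander: roll of black tape, 70 mm across, 19 mm high, lying flat and loose off the -y end of the jig; origin at the middle of its underside.
- driver: Bystander: screwdriver lying loose off the +y end of the jig; origin under it.

How it is judged:
At the end, for the whole second after the job is handed in: The stop is at rest with its pin dropped at least 2.5 mm into the notch beside the tall post, its middle within 4 mm of the post along the rail (y of stop_top in the frame of post between -0.004 and 0.004 m and value of joint pin below -0.0025 m and velocity of joint stop between -0.005 and 0.005 m/s); the robot touches nothing.
It fails at once if the pin's knob is pulled up (value of joint pin above 0.004 m).
It fails at once if the stop is rammed or squeezed: over 40 N between the robot and the stop (contact force between any of the arm, the fingers and stop above 40 N).
It fails at once if a thing lying around the jig is lifted or shifted by more than 15 mm (distance of any of carton, metalbox, tape, driver from where it was at the start of the episode above 0.015 m).
It also fails if it takes over 48 s, if anything falls off the work surface, if the arm or the gripper's body presses on something with over 40 N, if the wrist force passes 120 N, or if a joint passes its speed limit or range.

ROBOT

A 6-joint arm with a two-finger parallel gripper is mounted at the origin on the work surface. World frame = base frame: x ahead of the robot, y to its left, z up, the work surface at z = 0. Lengths are in m, angles in rad, forces in N, time in s.
With the tool pointing down it reaches from about 0.325 to 0.775 m from the base axis. Payload 5.5 kg.
Tool frame: the origin (TCP) lies on the mounting face of the last link; the fingertips stand 173 mm ahead of it and the grasp point (between the pads) lies 155 mm ahead of it; z points along the fingers, y is the line along which they close (so a half turn about z gives the same grasp; the last joint's range is limited). The gripper opens to 85 mm and grips with 20 to 120 N. Pads are 22 mm wide; open, the fingers measure 114 mm over their backs; the gripper's body (76 mm by 85 mm) begins 54 mm behind the grasp point. The pads swing forward as they close: fully open they stand 13 mm farther back than shut.
Start: joints at [-0.057, 0.091, 1.231, -0, 1.82, -0.057], TCP at [0.6, -0, 0.405] pointing down, gripper open.
Joint ranges: [-2.87, 2.87], [-0.86, 2.18], [0.17, 2.46], [-1.51, 4.65], [0.06, 2.69], [-2.65, 2.65]. Speed limits (rad/s): [2.57, 2.57, 3.01, 3.14, 3.14, 3.14].

INTERFACE

Orientations are given as a rotation vector (axis times angle).
In Python, from station import r gives the robot as it stands. Calls block until the motion is done:
- r.move_ptp(position, orientation): joint-space move of the TCP to a pose.
- r.move_l(position, max_speed=0.15, attitude=None, max_force=None): straight line of the TCP; attitude=None keeps the orientation; max_speed is the mean speed in m/s. With max_force (N) it stops when the force on the tool has changed by that much, and returns True; else False.
- r.move_j(angles): joint-space move.
- r.open_gripper() and r.grasp(grip_force=None): open the fingers fully, or close them until they stop; grip_force is the grip in N (None keeps the last).
- r.hold(seconds).
- r.solve_ik(position, orientation): joint angles nearest the present ones, or None.
- r.get_obs(): the state.
- r.snapshot(name): name is "scene" or "side" or "wrist"; returns a dict with "image" (480x640x3 uint8, red, green, blue), "range_z" (480x640 float32, m along the optical axis (not along the pixel's ray), 0 where there is no reading), "K" (3x3 intrinsics, pixels), "T" (4x4, takes a point from camera to world coordinates). Camera axes: x right, y up, looking along -z (the intrinsics and any distortion apply to the point x, -y, -z); pixel columns grow to the right and rows downward; lengths in m; the calibration is good to about 2 mm. A picture is of the moment at which its call begins.
A pose or a line that the arm cannot do raises r.MotionError and nothing moves.
- r.sign_off(): hands the job in; it is judged then, once.
The state is a dict: "time_s": time; "joints": joint angles; "joint_velocities": joint speeds; "joint_efforts": joint torques, N m; "ee_pos": TCP position; "eef_rot": TCP orientation; "wrist_force": force on the tool from outside, world axes, zero at the start; "torque": the same for the moment, N m; "width": finger opening in m; "gripper_force": force on a finger pad.
Only numpy, scipy, OpenCV 4.12 (cv2) and the standard library are available. Lean on these libraries where they do the work, as an engineer would, in place of code of your own. Each camera call takes 0.05 s, during which the arm holds its last target. There are 200 camera calls.

## Working session

There is one attempt and no reset: what is moved stays moved. The work goes in short steps, each a Python script; the robot and the scene stay as the last script left them, time stands still between calls to the robot, and variables do not carry over. Pictures are saved under pics/ and viewed, at most 10 in all, crops included, and the job is handed in when it is done.

```bash
mkdir -p pics; cat > h.py <<'E'
import numpy as np, cv2
from station import r
def save(s,n): cv2.imwrite(f'pics/{n}.png', s['image'][:,:,::-1])
def cloud(s):
    K,T=s['K'],s['T']; z=s['range_z']; v,u=np.mgrid[:480,:640]
    p=np.stack([(u-K[0,2])/K[0,0]*z,-(v-K[1,2])/K[1,1]*z,-z,np.ones_like(z)],-1)
    w=(p@T.T)[...,:3]; w[z==0]=np.nan; return w
E
python3 - <<'E'
from h import *
for n in ['scene','wrist']:
    s=r.snapshot(n); save(s,n+'1'); np.savez(n+'1',**s); print(n,s['K'],s['T'])
    print(np.isfinite(cloud(s)).mean())
print(r.get_obs())
E
```

```text
scene [[533.27865361   0.         319.36400114]
 [  0.         533.27865361 237.71908833]
 [  0.           0.           1.        ]] [[-0.86655576 -0.26963969  0.41997089  1.01721045]
 [ 0.49907839 -0.46586978  0.7306751   0.69905341]
 [-0.00136727  0.84276912  0.53827349  0.58244318]
 [ 0.          0.          0.          1.        ]]
0.9958235677083334
wrist [[348.01686175   0.         315.61151779]
 [  0.         348.01686175 242.22461558]
 [  0.           0.           1.        ]] [[ 9.99996773e-01  1.54922378e-04  2.53570213e-03  5.99484269e-01]
 [-9.22882671e-04  9.52100350e-01  3.05784356e-01  7.84671346e-02]
 [-2.36687004e-03 -3.05785710e-01  9.52097420e-01  3.73227147e-01]
 [ 0.00000000e+00  0.00000000e+00  0.00000000e+00  1.00000000e+00]]
0.9960611979166667
{'time_s': 0.1, 'joints': array([-5.67103165e-02,  9.17911447e-02,  1.23178961e+00,  4.79921290e-06,
        1.81980869e+00, -5.67196982e-02]), 'joint_velocities': array([ 0.00044011, -0.00207601, -0.00268394,  0.00092237,  0.00192116,
        0.00010714]), 'joint_efforts': array([ 2.62064459e-03, -4.60215712e+01, -4.19218469e+01, -9.60827560e-05,
        1.05514470e-02,  1.00166855e-05]), 'ee_pos': array([ 6.00048999e-01, -9.96959221e-06,  4.03645498e-01]), 'eef_rot': array([-2.22047928e+00, -2.22050273e+00,  1.87313933e-03]), 'wrist_force': array([0.37047236, 0.17852443, 0.88078713]), 'torque': array([0.02069316, 0.0596982 , 0.03690535]), 'gripper_force': 0.0, 'width': 0.08555110348575956}
```

View pics/scene1.png

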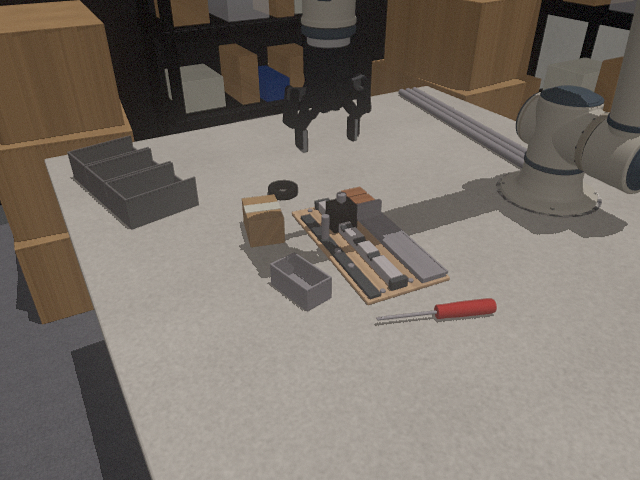

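View pics/wrist1.png

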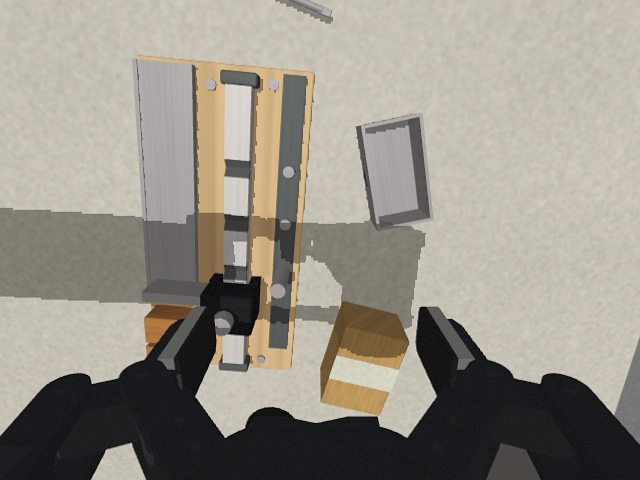

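The wrist view shows the rail along column ~237, with end caps at rows ~77 and ~366. The stop is at about (235,305), the post at (278,291), and the plugs at (285,225) and (288,172), so the post appears to mark notch0. Next I'll measure from the range data.

```bash
cat > m.py <<'E'
from h import *
def jig(s,name=''):
    w=cloud(s); z=w[...,2]; v,u=np.mgrid[:480,:640]
    box=(u>195)&(u<275)&(v>60)&(v<380)
    m=box&(z>.0245)&(z<.0315)
    m=cv2.morphologyEx(m.astype(np.uint8),cv2.MORPH_OPEN,np.ones((3,3)))>0
    p=w[m][:,:2].astype(np.float32)
    c,sz,a=cv2.minAreaRect(p*1000); print('rail rect',c,sz,a, 'z',np.median(z[m]))
    b=cv2.boxPoints((c,sz,a))/1000; e=[b[1]-b[0],b[2]-b[1]]; e=max(e,key=np.linalg.norm); e/=np.linalg.norm(e); e*=np.sign(e[1])
    return np.array(c)/1000,e,w
E
python3 - <<'E'
from m import *
s=np.load('wrist1.npz'); c,e,w=jig(s)
ex=np.array([e[1],-e[0]]); print('c',c,'yaw',np.arctan2(-e[0],e[1]))
d=w[...,:2]-c; jx=d@ex; jy=d@e; z=w[...,2]
def rep(n,m): print(n,m.sum(),[ (round(float(np.percentile(q[m],1)),4),round(float(np.median(q[m])),4),round(float(np.percentile(q[m],99)),4)) for q in (jx,jy,z)])
rep('block top',(abs(z-.066)<.004)&(abs(jx)<.035)&(abs(jy)<.14))
rep('knob',(z>.078)&(z<.095)&(abs(jx)<.03)&(abs(jy)<.16))
rep('post top',(abs(z-.064)<.004)&(abs(jx-.05)<.014)&(abs(jy)<.14))
rep('plug',(abs(z-.019)<.0025)&(abs(jx-.05)<.012)&(abs(jy)<.14))
rep('bed',(abs(z-.019)<.002)&(jx<-.035)&(jx>-.1)&(abs(jy)<.17))
rep('carton',(abs(z-.06)<.004)&(jx>.085)&(jx<.3))
S=np.load('scene1.npz'); w2=cloud(S); m=(w2[...,2]>.012)&(w2[...,2]<.025)&(S['image'].max(-1)<60)&(w2[...,0]>.3)&(w2[...,0]<.8)&(abs(w2[...,1])<.4)
d=w2[...,:2]-c; jx=d@ex; jy=d@e; z=w2[...,2]
rep('tape',m&(jy<-.16)); 
rep('block top S',(abs(z-.066)<.004)&(abs(jx)<.035)&(abs(jy)<.14))
rep('knob S',(z>.078)&(z<.095)&(abs(jx)<.03)&(abs(jy)<.16))
rep('post S',(z>.03)&(z<.067)&(abs(jx-.05)<.014)&(abs(jy)<.14))
E
```

```text
rail rect (507.53143310546875, -30.84002685546875) (324.685546875, 64.38330078125) 81.85381317138672 z 0.028422018260277404
c [ 0.50753143 -0.03084003] yaw -0.14217776
block top 1261 [(-0.0146, 0.0194, 0.0346), (-0.085, -0.0548, -0.0428), (0.0626, 0.0664, 0.068)]
knob 326 [(0.0046, 0.0125, 0.0201), (-0.0735, -0.0621, -0.0557), (0.0785, 0.0868, 0.0886)]
post top 220 [(0.036, 0.0571, 0.0638), (-0.0832, -0.0321, -0.0243), (0.0604, 0.0645, 0.066)]
plug 241 [(0.0423, 0.0544, 0.0615), (-0.0317, 0.0724, 0.1238), (0.0166, 0.0195, 0.0212)]
bed 11812 [(-0.0975, -0.0687, -0.0388), (-0.0575, 0.0658, 0.1596), (0.0172, 0.0187, 0.0206)]
carton 5217 [(0.1234, 0.1599, 0.1969), (-0.1661, -0.1127, -0.0661), (0.0571, 0.0606, 0.0623)]
tape 260 [(0.0416, 0.0718, 0.1042), (-0.2901, -0.2543, -0.2267), (0.0122, 0.0179, 0.0212)]
block top S 231 [(-0.0134, 0.016, 0.0346), (-0.0844, -0.0551, -0.0403), (0.0623, 0.0655, 0.0677)]
knob S 67 [(0.0032, 0.0136, 0.0219), (-0.072, -0.0588, -0.0526), (0.0785, 0.0853, 0.0883)]
post S 218 [(0.0362, 0.0388, 0.0637), (-0.0801, -0.043, -0.0196), (0.0304, 0.0507, 0.0664)]
```

The rail rectangle came out 64 mm wide instead of 24, so it picked up parts of the stop's arm. I'll refit on clean rail pixels.

```bash
cat > m.py <<'E'
from h import *
def rep(n,m,*qs): print(n,m.sum(),[tuple(np.round(np.percentile(q[m],[1,50,99]),4)) for q in qs])
def frame(w):
    z=w[...,2]; v,u=np.mgrid[:480,:640]
    m=(u>205)&(u<270)&(v>85)&(v<262)&(z>.025)&(z<.031)
    # row-wise centres of the rail, then a line
    C=[]
    for k in range(90,260):
        x=w[k,m[k],:2]
        if len(x)>18: C.append((x[0]+x[-1])/2)
    C=np.array(C,np.float32); l=cv2.fitLine(C,cv2.DIST_HUBER,0,.001,.001).ravel()
    e=l[:2]*np.sign(l[1]); p=l[2:]; ex=np.array([e[1],-e[0]])
    d=w[...,:2]-p; jx,jy=d@ex,d@e
    rep('rail',m,jx)
    k=(z>.024)&(z<.032)&(abs(jx)<.011)&(abs(jy)<.3)
    lo,hi=np.percentile(jy[k],[.2,99.8]); print('rail length',hi-lo)
    return p+e*(lo+hi)/2,ex,e
E
cat > m1.py <<'E'
from m import *
s=np.load('wrist1.npz'); w=cloud(s); c,ex,e=frame(w); print('c',c,'yaw',np.arctan2(-e[0],e[1]))
np.savez('jig',c=c,ex=ex,e=e)
for w in (w,cloud(np.load('scene1.npz'))):
    d=w[...,:2]-c; jx=d@ex; jy=d@e; z=w[...,2]
    rep('block top',(abs(z-.066)<.0035)&(abs(jx)<.035)&(abs(jy)<.14),jx,jy,z)
    rep('knob',(abs(z-.087)<.003)&(abs(jx)<.03)&(abs(jy)<.16),jx,jy,z)
    rep('post top',(abs(z-.064)<.003)&(abs(jx-.05)<.014)&(abs(jy)<.14),jx,jy,z)
    for y in (-.035,.02,.075): rep('plug',(abs(z-.019)<.0025)&(abs(jx-.05)<.012)&(abs(jy-y)<.02),jx,jy,z)
    rep('guide',(abs(z-.040)<.003)&(abs(jx+.07)<.035)&(jy<-.08)&(jy>-.17),jx,jy,z)
    rep('tape',(abs(z-.019)<.004)&(jy<-.18)&(jy>-.35)&(abs(jx)<.15),jx,jy,z)
    rep('carton',(abs(z-.06)<.004)&(jx>.085)&(jx<.3)&(abs(jy)<.25),jx,jy,z)
E
python3 m1.py
```

```text
rail 4082 [(np.float64(-0.0121), np.float64(0.0002), np.float64(0.0119))]
rail length 0.32129310409717576
c [ 0.51464381 -0.03074811] yaw -0.089663945
block top 1317 [(np.float64(-0.0243), np.float64(0.0099), np.float64(0.0257)), (np.float64(-0.0871), np.float64(-0.0565), np.float64(-0.0447)), (np.float64(0.0629), np.float64(0.0664), np.float64(0.068))]
knob 254 [(np.float64(-0.0047), np.float64(0.0015), np.float64(0.0094)), (np.float64(-0.075), np.float64(-0.065), np.float64(-0.0573)), (np.float64(0.0842), np.float64(0.0871), np.float64(0.0887))]
post top 202 [(np.float64(0.0428), np.float64(0.0499), np.float64(0.0573)), (np.float64(-0.0429), np.float64(-0.0349), np.float64(-0.0281)), (np.float64(0.0614), np.float64(0.0645), np.float64(0.0659))]
plug 24 [(np.float64(0.0403), np.float64(0.0499), np.float64(0.0568)), (np.float64(-0.0363), np.float64(-0.0289), np.float64(-0.0252)), (np.float64(0.0167), np.float64(0.0191), np.float64(0.0213))]
plug 99 [(np.float64(0.0449), np.float64(0.0502), np.float64(0.0555)), (np.float64(0.0139), np.float64(0.0196), np.float64(0.0248)), (np.float64(
[... 1933 characters left out ...]
p.float64(0.0789), np.float64(0.0916)), (np.float64(0.0165), np.float64(0.018), np.float64(0.0211))]
guide 301 [(np.float64(-0.0924), np.float64(-0.0689), np.float64(-0.0459)), (np.float64(-0.1561), np.float64(-0.1231), np.float64(-0.0899)), (np.float64(0.0373), np.float64(0.0398), np.float64(0.0421))]
tape 275 [(np.float64(0.0192), np.float64(0.0509), np.float64(0.083)), (np.float64(-0.3002), np.float64(-0.2621), np.float64(-0.2314)), (np.float64(0.0151), np.float64(0.0185), np.float64(0.0213))]
carton 906 [(np.float64(0.1118), np.float64(0.1504), np.float64(0.1887)), (np.float64(-0.1731), np.float64(-0.1173), np.float64(-0.0716)), (np.float64(0.0566), np.float64(0.06), np.float64(0.0622))]
```

Each check agrees with the given sizes:

| Item | Measured | Expected |
|---|---|---|
| Rail width | 24 mm | 24 mm |
| Plugs, jig y | 19.6 and 74.4 mm | 20 and 75 mm |
| Post, jig (x, y) | (50, -35) mm, i.e. notch0 | (50, -35) mm |
| Stop middle, jig y | about -65.5 mm (joint about 0.0395) | 0 to 0.040 |

That leaves about 30 mm to push. First I'll approach behind the end face with closed fingers.

```bash
cat >> h.py <<'E'
from scipy.spatial.transform import Rotation as R
def pose(y,tip,x=0.):
    J=np.load('jig.npz'); p=J['c']+x*J['ex']+y*J['e']; return np.r_[p,tip+.173]
def att():
    J=np.load('jig.npz'); ex,e=np.r_[J['ex'],0],np.r_[J['e'],0]
    return R.from_matrix(np.c_[e,ex,[0,0,-1]]).as_rotvec()   # tool y across the rail
E
python3 - <<'E'
from h import *
r.grasp(20); a=att()
r.move_ptp(pose(-.122,.14),a)
print(r.move_l(pose(-.122,.046),.08,max_force=10))
o=r.get_obs(); print(o['time_s'],o['ee_pos'],o['wrist_force'],o['width'])
save(r.snapshot('side'),'side2'); save(r.snapshot('wrist'),'wrist2')
E
```

```text
False
3.0167 [ 0.50393259 -0.15234886  0.21976948] [-0.8015729  -0.32753893  0.19748179] -6.709264931705226e-05
```

View pics/side2.png

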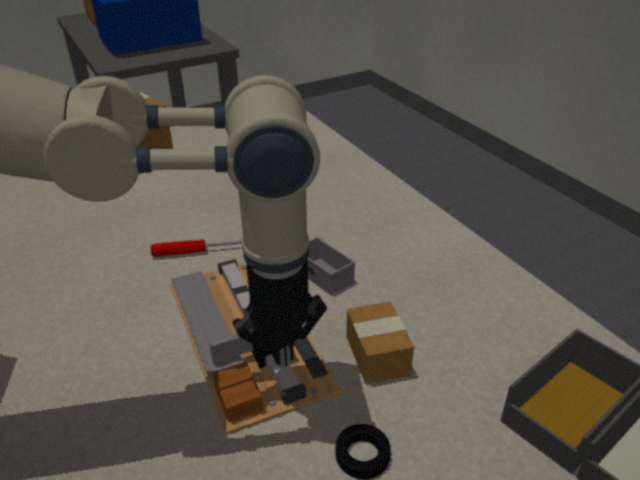

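View pics/wrist2.png

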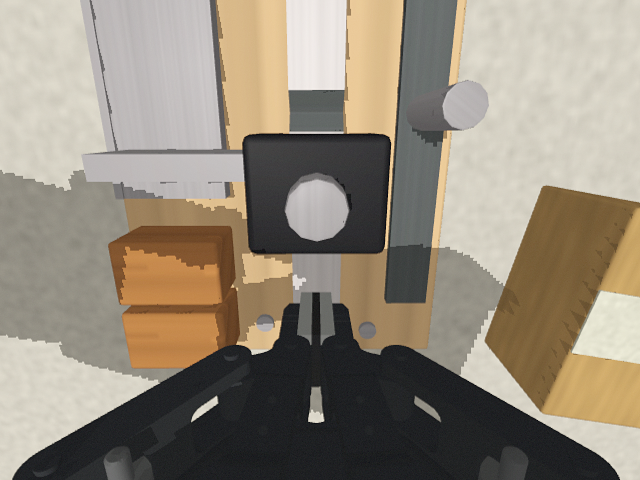

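Side view: the closed fingers stand over the rail behind the block, clear of the tape (363,450) and the carton. Wrist view: the fingertips at (316,300) are centred on the block, whose near face is at row ~252. The post is at (465,105) and the notch at (316,110). Now a slow push with a force limit.

```bash
cat > st.py <<'E'
from m import *
def stop():
    J=np.load('jig.npz'); w=cloud(r.snapshot('wrist')); d=w[...,:2]-J['c']; jx=d@J['ex']; jy=d@J['e']; z=w[...,2]
    rep('knob',(z>.076)&(z<.095)&(abs(jx)<.016)&(abs(jy+.05)<.06),jx,jy,z)
    rep('block',(abs(z-.066)<.004)&(abs(jx-.012)<.035)&(abs(jy+.05)<.06),jx,jy,z)
    rep('post',(abs(z-.064)<.003)&(abs(jx-.05)<.014)&(abs(jy+.035)<.02),jx,jy,z)
    o=r.get_obs(); print('t',o['time_s'],'tcp y',(o['ee_pos'][:2]-J['c'])@J['e'],'F',o['wrist_force'])
E
python3 - <<'E'
from st import *
stop()
for y in (-.080,-.072): print(r.move_l(pose(y,.046),.015,max_force=7)); stop()
E
```

```text
knob 3901 [(np.float64(-0.0119), np.float64(-0.0001), np.float64(0.0104)), (np.float64(-0.1099), np.float64(-0.067), np.float64(-0.0572)), (np.float64(0.0779), np.float64(0.0871), np.float64(0.0945))]
block 13430 [(np.float64(-0.0226), np.float64(0.0041), np.float64(0.0459)), (np.float64(-0.0874), np.float64(-0.0597), np.float64(-0.0328)), (np.float64(0.0633), np.float64(0.0664), np.float64(0.0679))]
post 1912 [(np.float64(0.0423), np.float64(0.0493), np.float64(0.057)), (np.float64(-0.043), np.float64(-0.0357), np.float64(-0.0286)), (np.float64(0.0616), np.float64(0.0644), np.float64(0.066))]
t 3.1667 tcp y -0.12205630132608078 F [-0.27509598  0.33105931  1.04770858]
True
knob 6019 [(np.float64(-0.0136), np.float64(-0.0004), np.float64(0.0134)), (np.float64(-0.1069), np.float64(-0.0714), np.float64(-0.0548)), (np.float64(0.0763), np.float64(0.087), np.float64(0.0947))]
block 12125 [(np.float64(-0.0226), np.float64(0.0039), np.float64(0.0459)), (np.float64(-0.0911), np.float64(-0.0572), np.float64(-0.0327)), (np.float64(0.0627), np.float64(0.0663), np.float64(0.0686))]
post 1648 [(np
[... 247 characters left out ...]
9 -0.07100611]
True
knob 6288 [(np.float64(-0.0145), np.float64(-0.0007), np.float64(0.0148)), (np.float64(-0.1058), np.float64(-0.0709), np.float64(-0.0536)), (np.float64(0.0765), np.float64(0.0871), np.float64(0.0948))]
block 12299 [(np.float64(-0.0226), np.float64(0.0039), np.float64(0.0459)), (np.float64(-0.0896), np.float64(-0.0559), np.float64(-0.0325)), (np.float64(0.0629), np.float64(0.0663), np.float64(0.0687))]
post 1672 [(np.float64(0.0421), np.float64(0.0493), np.float64(0.0571)), (np.float64(-0.0428), np.float64(-0.0353), np.float64(-0.0283)), (np.float64(0.0613), np.float64(0.0644), np.float64(0.0658))]
t 5.4667 tcp y -0.09553983708855406 F [ 0.46408647 -0.24806565  1.15587926]
```

The transients at contact tripped the 7 N limit. The push offset (TCP to stop middle) is about 33–34 mm, so the stop should be at the notch when the TCP is at about -0.069. I'll keep pushing slowly, using position as the main limit.

```bash
python3 - <<'E'
from st import *
for y in (-.078,-.0715):
    for k in range(4):
        if not r.move_l(pose(y,.046),.01,max_force=13): break
        print('trip',r.get_obs()['wrist_force'])
    stop()
save(r.snapshot('wrist'),'wrist3')
E
```

```text
knob 6209 [(np.float64(-0.0146), np.float64(-0.0007), np.float64(0.0147)), (np.float64(-0.0892), np.float64(-0.0547), np.float64(-0.0376)), (np.float64(0.0766), np.float64(0.0871), np.float64(0.0947))]
block 12136 [(np.float64(-0.0226), np.float64(0.0037), np.float64(0.0458)), (np.float64(-0.0733), np.float64(-0.04), np.float64(-0.0254)), (np.float64(0.0628), np.float64(0.0663), np.float64(0.0687))]
post 1491 [(np.float64(0.0422), np.float64(0.0493), np.float64(0.057)), (np.float64(-0.0428), np.float64(-0.0351), np.float64(-0.0281)), (np.float64(0.0613), np.float64(0.0644), np.float64(0.0659))]
t 7.45 tcp y -0.07891139772047888 F [-1.65206592 -5.98604411 -4.13324528]
knob 5618 [(np.float64(-0.0136), np.float64(-0.0004), np.float64(0.0133)), (np.float64(-0.0816), np.float64(-0.0463), np.float64(-0.0294)), (np.float64(0.0763), np.float64(0.0849), np.float64(0.0948))]
block 11958 [(np.float64(-0.0226), np.float64(0.0036), np.float64(0.0457)), (np.float64(-0.0653), np.float64(-0.0331), np.float64(-0.0172)), (np.float64(0.0629), np.float64(0.0664), np.float64(0.0687))]
post 1383 [(np.float64(0.0422), np.float64(0.0493), np.float64(0.057)), (np.float64(-0.0427), np.float64(-0.035), np.float64(-0.028)), (np.float64(0.0614), np.float64(0.0643), np.float64(0.0657))]
t 8.3 tcp y -0.07124429681384943 F [ 0.44776958 -0.41053854 -0.19901174]
```

View pics/wrist3.png

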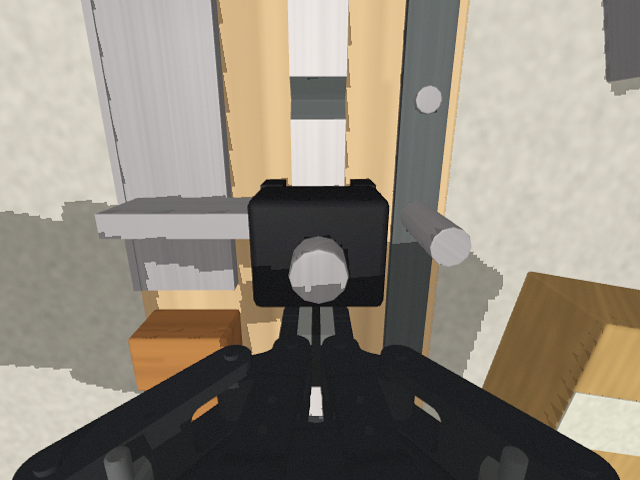

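The knob is starting to drop and the stop is about 2 mm short of the notch middle (level with the post at (450,245)). I'll make a small further push and then back off to measure.

```bash
python3 - <<'E'
from st import *
print(r.move_l(pose(-.0695,.046),.006,max_force=9)); print(r.get_obs()['wrist_force']); r.hold(.3)
r.move_l(pose(-.115,.046),.04); r.hold(.3); stop()
save(r.snapshot('wrist'),'wrist4')
E
```

```text
False
[0.3602716  0.01970925 0.59445722]
knob 5772 [(np.float64(-0.0139), np.float64(0.0), np.float64(0.0146)), (np.float64(-0.1091), np.float64(-0.0415), np.float64(-0.0286)), (np.float64(0.0766), np.float64(0.0839), np.float64(0.0946))]
block 17206 [(np.float64(-0.0226), np.float64(0.003), np.float64(0.0457)), (np.float64(-0.1089), np.float64(-0.0354), np.float64(-0.0159)), (np.float64(0.063), np.float64(0.0663), np.float64(0.0684))]
post 1886 [(np.float64(0.0422), np.float64(0.0493), np.float64(0.0571)), (np.float64(-0.0429), np.float64(-0.0355), np.float64(-0.0285)), (np.float64(0.0614), np.float64(0.0644), np.float64(0.0659))]
t 10.775 tcp y -0.11490063817191794 F [ 1.05438508 -0.32781802  0.03438739]
```

View pics/wrist4.png

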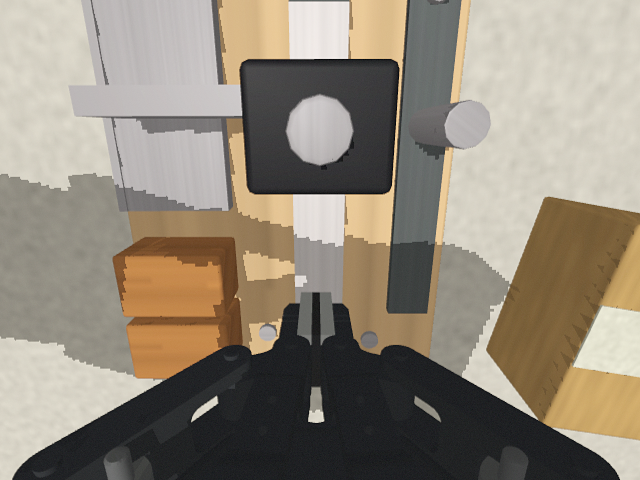

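The fingers are clear, and the knob at (320,130) is level with the post at (467,125). I'll take one clean measurement of the knob height and centre, leaving the fingers out.

```bash
python3 - <<'E'
from m import *
J=np.load('jig.npz'); w=cloud(r.snapshot('wrist')); d=w[...,:2]-J['c']; jx=d@J['ex']; jy=d@J['e']; z=w[...,2]
m=(abs(jx)<.012)&(abs(jy+.037)<.02)&(z>.078)
rep('knob',m,jx,jy,z); rep('block',(abs(z-.066)<.003)&(abs(jx)<.03)&(abs(jy+.04)<.04),jx,jy,z)
rep('post',(abs(z-.064)<.003)&(abs(jx-.05)<.014)&(abs(jy+.035)<.02),jx,jy,z)
E
```

```text
knob 3739 [(np.float64(-0.0089), np.float64(0.0), np.float64(0.0091)), (np.float64(-0.0464), np.float64(-0.0372), np.float64(-0.0284)), (np.float64(0.0817), np.float64(0.0838), np.float64(0.0853))]
block 16859 [(np.float64(-0.0251), np.float64(-0.0002), np.float64(0.0251)), (np.float64(-0.0586), np.float64(-0.0344), np.float64(-0.016)), (np.float64(0.0639), np.float64(0.0664), np.float64(0.068))]
post 1887 [(np.float64(0.0423), np.float64(0.0493), np.float64(0.0571)), (np.float64(-0.043), np.float64(-0.0355), np.float64(-0.0285)), (np.float64(0.0615), np.float64(0.0644), np.float64(0.0658))]
```

The knob has dropped 3.3 mm of about 4.5 and sits 1.8 mm short of the middle. That would pass, but I'll nudge it about 1.8 mm more for margin.

```bash
python3 - <<'E'
from m import *
J=np.load('jig.npz')
r.move_l(pose(-.074,.046),.03)
print(r.move_l(pose(-.0675,.046),.006,max_force=9), (r.get_obs()['ee_pos'][:2]-J['c'])@J['e']); r.hold(.2)
r.move_l(pose(-.115,.046),.04); r.hold(.3)
w=cloud(r.snapshot('wrist')); d=w[...,:2]-J['c']; jx=d@J['ex']; jy=d@J['e']; z=w[...,2]
m=(abs(jx)<.012)&(abs(jy+.037)<.02)&(z>.078)
rep('knob',m,jx,jy,z); rep('post',(abs(z-.064)<.003)&(abs(jx-.05)<.014)&(abs(jy+.035)<.02),jx,jy,z); print(r.get_obs()['time_s'])
E
```

```text
False -0.06770659151549033
knob 3722 [(np.float64(-0.0089), np.float64(0.0), np.float64(0.009)), (np.float64(-0.0448), np.float64(-0.0355), np.float64(-0.0267)), (np.float64(0.0806), np.float64(0.0827), np.float64(0.0842))]
post 1889 [(np.float64(0.0422), np.float64(0.0493), np.float64(0.0571)), (np.float64(-0.043), np.float64(-0.0355), np.float64(-0.0285)), (np.float64(0.0614), np.float64(0.0644), np.float64(0.066))]
15.5167
```

The knob has now dropped 4.4 mm and is level with the post (both at y = -35.5 mm). I'll retreat upward and hand in.

```bash
python3 - <<'E'
from h import *
r.move_l(pose(-.115,.16),.1); r.hold(.3); print(r.sign_off())
E
```

```text
the job is handed in; nothing more can be done
None
```

The job is handed in: the stop is latched in the first notch beside the tall post, with its pin down about 4.4 mm, its middle level with the post to within measurement error, and the arm clear.

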